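# Roll a stone blank home in the sanding bed and bar it in

### The job

Roll the loose stone cylinder along the plywood sanding bed, by pushing its side and never lifting it, until it lies square against the dark hardwood stop strip, and keep it lightly pressed there (about 5 N) for a good second so that it beds. Go gently: the stone chips if it is pushed with more than 15 N or sent rolling fast. Then back off and swing the steel keeper fully across behind it, leaving the stone lying against the strip and everything else where it stands.

Things in the scene. Friction and masses are not known exactly. Their poses are not given: they have to be found in the camera images.
- bed: Fixed plywood sanding bed on the table, 220 mm along its x, 320 mm along its y; origin on the table under its centre, z up. Its deck is level, 18 mm above the table, up to y = +70 mm; beyond, it dips 2.5 degrees towards +y. The stone is rolled along +y. A lip 8 mm high and 8 mm thick closes the -y end. The stone rolls easily; once past the dip's edge it runs gently to the stop strip by itself and stays there.
- beam (a point): Fixed beam across the bed's +y end: this point is its face at bed x = 0, y = +135 mm, at deck height; top 50 mm above the table. Before it is the dark hardwood stop strip, 200 mm along x, 12 mm thick, top 43 mm above the table, square to the bed. It was set by hand: its face is anywhere from bed y = +102 to +118 mm, not measured, so it must be felt. It is rigid and does not give.
- blank_center (a point): Centre of the loose stone cylinder, polished pale marble, 34 mm in diameter, 120 mm long, 0.2 to 0.42 kg, lying on the deck. Its x runs along its axis; y and z turn as it rolls. It starts at bed y = -75 to -5 mm, bed x within 10 mm of 0, axis within 0.2 rad of the bed's x. At home its centre is 17 mm short of the strip's face: bed y = 85 to 101 mm.
- blank: The same stone cylinder as a body; its origin is also the cylinder's centre.
- keeper (a joint): Angle (rad) of the keeper, a steel arm 12 mm wide and thick turning on an upright pin beside the deck. At 0 it points along the bed's -y, clear of the stone's path; growing angles turn it clockwise seen from above; at 1.57 it points along the bed's -x, across the deck behind the stone (end stop 1.6; fully across above 1.4). It stays where left; 1 N at its post turns it. Starts at 0 to 0.3.
- keeper_pivot (a point): The keeper's pin axis, on the bed at bed x = +94 mm, y = +59 mm, 24 mm above the table (the underside of the arm).
- keeper_post (a point): Point to grasp on the keeper's upright round steel post (12 mm in diameter), which stands at the arm's free end, 90 mm from the pin. The point lies on the post's axis 76 mm above the table; the post's top is 88 mm above the table.
- stub: Bystander: a shorter stone cylinder standing upright, 34 mm in diameter, 60 mm tall; origin under its centre.
- sander: Bystander: cork sanding block 110 x 60 x 35 mm; origin under its centre.
- brush: Bystander: hand brush lying along its x.
- rasp: Bystander: rasp, about 270 mm long along its x, with a wooden handle.
- bowl: Bystander: grey plastic bowl, 150 mm across, 60 mm tall.
- offcut: Bystander: stone offcut 70 x 50 x 30 mm.
- muffs: Bystander: yellow ear defenders, about 225 mm wide.
There are look-alikes about, which are no part of the job. Leave any pink or red look-alike of the blank alone.

How it is judged:
By the outcome, as a careful person would: the job done as asked, in the order asked, and still so for the second after the job is handed in, with the robot touching nothing.
It also fails if it takes over 64 s, if anything falls off the work surface, if the arm or the gripper's body presses on something with over 40 N, if the wrist force passes 120 N, or if a joint passes its speed limit or range.

### The arm

A 6-joint arm with a two-finger parallel gripper is mounted at the origin on the work surface. World frame = base frame: x ahead of the robot, y to its left, z up, the work surface at z = 0. Lengths are in mm, angles in rad, forces in N, time in s.
With the tool pointing down it reaches from about 275 to 750 mm from the base axis. Payload 10.2 kg.
Tool frame: the origin (TCP) lies at the very end of the fingers, on their centre line; the grasp point (between the pads) lies 19 mm behind it (ctrl.grip_depth is the distance from the TCP to the grasp point, in mm); z points along the fingers, x is the direction in which the jaws open and shut, and the axes are right-handed (so a half turn about z gives the same grasp; the last joint's range is limited). The gripper opens to 85 mm and grips with 20 to 120 N. Pads are 22 mm wide; open, the fingers measure 114 mm over their backs; the gripper's body (76 mm by 85 mm) begins 54 mm behind the grasp point. The pads swing forward as they close: fully open they stand 13 mm farther back than shut.
Start: joints at [1.113, 0.313, 1.498, -0, 1.331, -0.223], TCP at [122.153, 510.597, 231.294] pointing down, gripper open.
Joint ranges: [-2.94, 2.94], [-0.97, 2.17], [0.19, 2.56], [-1.23, 4.37], [0.02, 3.11], [-2.88, 2.88]. Speed limits (rad/s): [2.39, 2.39, 3.01, 3.14, 3.14, 3.14].

### API

Orientations are given as a unit quaternion [w, x, y, z].
In Python, from rig import ctrl gives the robot as it stands.
- The arm moves only by the tool play_rows, never from a script. Its argument "motion" is a list of rows, each a list of 2 entries, a list of its own where there are three numbers: the shift along the tool's x, y, z in mm, then the turn, a rotation vector about the tool's x, y, z in degrees. A call has 1 to 20 rows; each row shifts and turns the commanded pose from where the row before left it, along the tool's axes as they then stand; what a row does not reach is not made up. A row lasts 1/12 s, in which the tool goes at most 41.7 mm and 7.16 degrees, less where a joint would pass 70% of its speed; a pose out of reach is approached as far as the arm can. A call with a gripper value outside its range is refused whole. "fingers" is the finger opening in mm, from 0 to 85.4, set as the call begins (left out, the last holds). The fingers move at their own pace and stop on an object; "squeeze" is the grip in N (left out, the last holds). Time passes only in rows, so rows that do not move let the fingers close. It gives the time, the measured TCP pose, the force and the opening at its end, in the units of the state.
- ctrl.sense(): the state, without advancing time (a new reading comes with each control period).
- ctrl.capture(name): name is "scene" or "side" or "wrist"; returns the picture (400x640x3 uint8, red, green, blue); there is no depth.
- ctrl.get_calibration(name): a dict with "K" (3x3 intrinsics, pixels), "R" (3x3) and "t" (3): a world point X has camera coordinates R X + t; the wrist camera has in their place "tool_from_camera" (4x4, takes a point from camera to tool coordinates, whose origin is the TCP and whose axes are the tool frame's). Camera axes: x right, y down, z forward; pixel columns grow to the right and rows downward; lengths in mm; the calibration is good to about 2 mm. A picture is of the moment at which its call begins: read the wrist's pose just before it. get_calibration takes no time and is no camera call.
- ctrl.finish_job(): hands the job in, once; it reports no verdict.
Trained networks look in the newest picture that a camera, given by its name, has taken for a name from the list of things; names that differ only in an ending like _2 or _b are one class to them, and where a whole thing is asked for, a point or a joint stands for the part that bears it (a point fixed in the world has none). Each returns a list of dicts, best first, with "p" (0 to 1); they miss things now and then, are a little off and sometimes report something else, mostly with a low value. They report only what shows in the picture. A call takes as long as a camera call. They do not tell look-alikes from the thing itself.
- ctrl.spot_in(camera, name): "position" ([column, row] as shares, 0 to 1, of the picture: columns of its width, rows of its height, amid what is visible of it).
The state is a dict: "time_s": time; "joints": joint angles; "dq": joint speeds; "tau": joint torques, N m; "eef_pos": TCP position; "ee_rot": TCP orientation; "force": force on the tool from outside, world axes, zero at the start; "wrist_torque": the same for the moment, N m; "grip_width": opening from 0.0 (shut) to 1.0 (fully open).
Only numpy, scipy, OpenCV 4.12 (cv2) and the standard library are available. Lean on these libraries where they do the work, as an engineer would, in place of code of your own. Each camera call takes 0.05 s, during which the arm holds its last target. There are 200 camera calls.

## Working session

There is one attempt and no reset: what is moved stays moved. The work goes in short steps, Python scripts to look and compute and a tool call to move; the robot and the scene stay as the last step left them, time stands still between calls to the robot, and variables do not carry over. Pictures are saved under pics/ and viewed, about 8 in all and at most 12, crops included, and the job is handed in when it is done.

Besides the shell and the picture viewer there is one more tool, called after "Emit:" as name(argument=value, ...), one argument or row to a line, values as JSON. play_rows: Moves the arm, as the interface text tells. Its arguments: {"type":"object","properties":{"motion":{"type":"array"},"fingers":{"type":"number"},"squeeze":{"type":"number"}},"required":["motion"]}

```bash
mkdir -p pics; ls; cat > h.py <<'E'
from rig import ctrl
import numpy as np, cv2
from scipy.spatial.transform import Rotation as Ro
def ray(cam,uv,s=None):
    c=ctrl.get_calibration(cam); K=np.array(c["K"])
    d=np.linalg.inv(K)@np.array([uv[0],uv[1],1.])
    if cam=="wrist":
        T=np.array(c["tool_from_camera"]); q=s["ee_rot"]; R=Ro.from_quat([q[1],q[2],q[3],q[0]]).as_matrix()
        return R@T[:3,3]+np.array(s["eef_pos"]), R@T[:3,:3]@d
    R=np.array(c["R"]);t=np.array(c["t"]); return -R.T@t, R.T@d
def atz(cam,uv,z,s=None):
    o,d=ray(cam,uv,s); return o+d*(z-o[2])/d[2]
def proj(cam,X):
    c=ctrl.get_calibration(cam); p=np.array(c["K"])@(np.array(c["R"])@np.array(X)+np.array(c["t"])); return p[:2]/p[2]
def save(img,name): cv2.imwrite("pics/"+name,img[:,:,::-1])
E
python3 - <<'E'
from h import *
s=ctrl.sense(); print(s)
for c in ("scene","side","wrist"):
    im=ctrl.capture(c); save(im,c+".png")
    for n in ("blank_center","bed","beam","keeper_post","keeper_pivot","stub","sander","brush","rasp","bowl","offcut","muffs"):
        try: print(c,n,[(np.round(np.array(r["position"])*[640,400]).tolist(),round(r["p"],2)) for r in ctrl.spot_in(c,n)][:4])
        except Exception as e: print(c,n,e)
a=np.vstack([cv2.imread("pics/scene.png")]); 
E
```

```text
pics
{'time_s': 0.0, 'joints': array([ 1.11256779e+00,  3.13441581e-01,  1.49847074e+00,  1.25622630e-05,
        1.33103145e+00, -2.23399354e-01]), 'dq': array([ 0.00016567, -0.00175926, -0.00092494, -0.00010737,  0.00072709,
        0.00020859]), 'tau': array([ 1.05928015e-03, -4.12264431e+01, -2.59746766e+01, -4.32758247e-05,
        4.14809081e-03, -9.70324834e-06]), 'eef_pos': array([122.03804858, 510.33405267, 230.72672782]), 'ee_rot': array([ 2.85039558e-04,  7.85072993e-01,  6.19402889e-01, -6.12513063e-04]), 'force': array([0.72226308, 0.51044359, 0.46898536]), 'wrist_torque': array([-0.02449755,  0.03296063,  0.01576776]), 'grip_width': 0.9971205854724262}
scene blank_center [([225.0, 233.0], 0.77), ([342.0, 233.0], 0.73), ([322.0, 235.0], 0.66), ([172.0, 220.0], 0.58)]
scene bed [([341.0, 234.0], 0.55)]
scene beam []
scene keeper_post [([372.0, 230.0], 0.67), ([426.0, 243.0], 0.51)]
scene keeper_pivot [([344.0, 229.0], 0.67)]
scene stub [([322.0, 235.0], 0.56), ([300.0, 203.0], 0.54), ([371.0, 230.0], 0.52), ([458.0, 175.0], 0.32)]
scene sander [([368.0, 232.0], 0.68), ([4
[... 527 characters left out ...]
55.0, 221.0], 0.48)]
side keeper_pivot [([308.0, 217.0], 0.83), ([321.0, 193.0], 0.62)]
side stub [([357.0, 221.0], 0.76), ([308.0, 220.0], 0.74)]
side sander [([230.0, 219.0], 0.96), ([320.0, 190.0], 0.59), ([307.0, 216.0], 0.27)]
side brush [([266.0, 175.0], 0.91), ([282.0, 201.0], 0.64)]
side rasp [([284.0, 341.0], 0.58)]
side bowl [([196.0, 297.0], 0.79), ([306.0, 220.0], 0.58)]
side offcut [([319.0, 125.0], 0.86)]
side muffs [([383.0, 130.0], 0.61), ([309.0, 219.0], 0.19)]
wrist blank_center []
wrist bed []
wrist beam []
wrist keeper_post []
wrist keeper_pivot []
wrist stub []
wrist sander []
wrist brush []
wrist rasp [([238.0, 344.0], 0.64)]
wrist bowl []
wrist offcut []
wrist muffs []
```

View pictures.

View pics/scene.png

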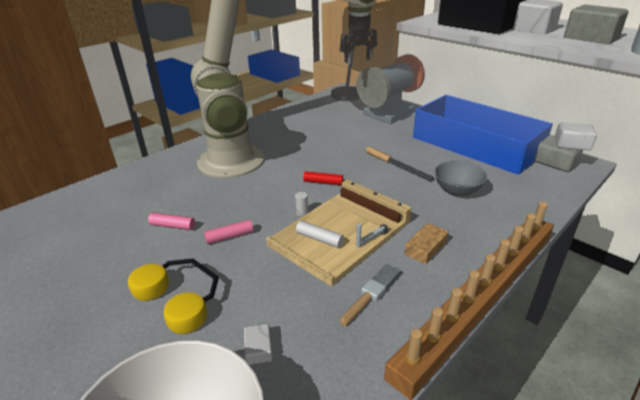

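View pics/side.png

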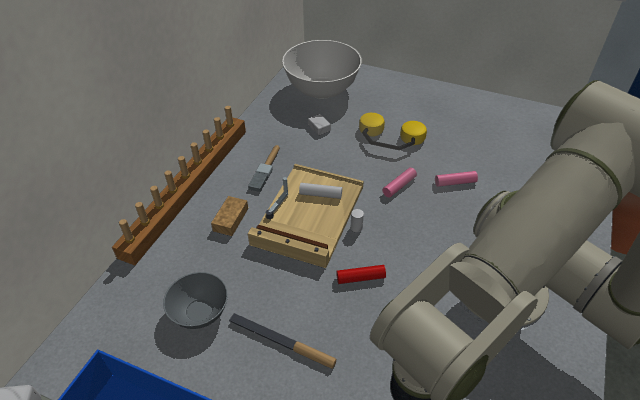

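The white stone at scene (320,235) / side (320,190) is the only pale-marble one that lies on the bed. The look-alikes are pink at scene (172,220) and (230,233), and red at (323,178). I'll enlarge the bed to confirm it and to read the corners.

```bash
python3 - <<'E'
import cv2,numpy as np
def crop(n,x0,y0,w,h,k):
    a=cv2.resize(cv2.imread(f"pics/{n}.png")[y0:y0+h,x0:x0+w],None,fx=k,fy=k,interpolation=cv2.INTER_CUBIC)
    for x in range((x0+9)//10*10,x0+w,10): cv2.line(a,((x-x0)*k,0),((x-x0)*k,8 if x%50 else 20),(0,0,255),1); cv2.putText(a,str(x),((x-x0)*k,28),0,.35,(0,0,255),1)
    for y in range((y0+9)//10*10,y0+h,10): cv2.line(a,(0,(y-y0)*k),(8,(y-y0)*k),(0,0,255),1); cv2.putText(a,str(y),(10,(y-y0)*k+4),0,.35,(0,0,255),1)
    cv2.imwrite(f"pics/{n}_c.png",a)
crop("scene",260,170,158,118,5)
crop("side",240,160,130,110,5)
E
```

```text
(no output)
```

View pics/scene_c.png

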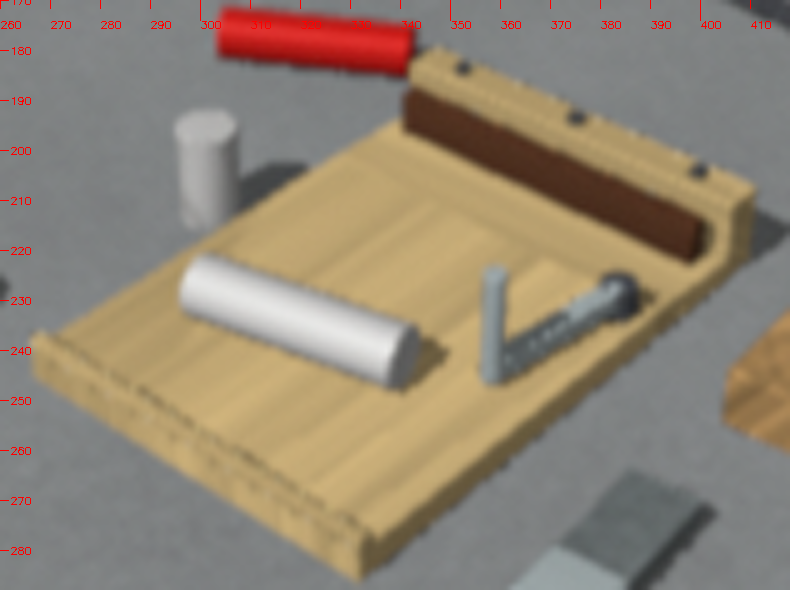

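View pics/side_c.png

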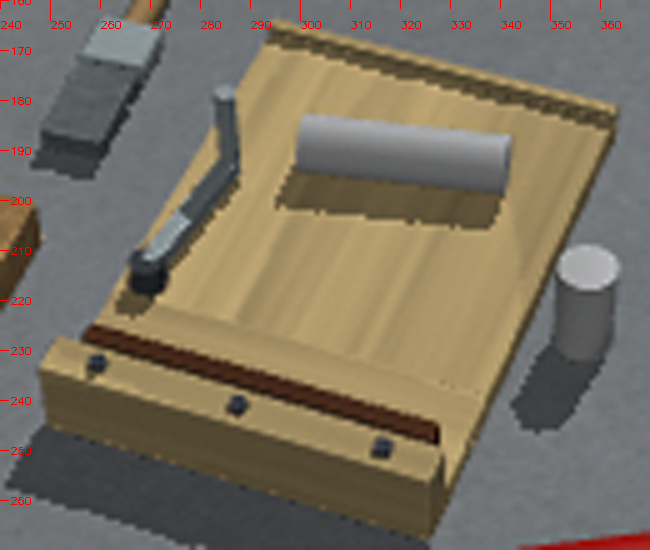

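```bash
cat > fit.py <<'E'
from h import *
from scipy.optimize import least_squares, minimize
O=[("scene",-110,-160,26,268,236.6),("scene",110,-160,26,332.4,279.6),("scene",110,-160,0,332.4,286.4),("scene",-110,-160,0,267,245),
("scene",-110,160,50,347.4,179.4),("scene",110,160,50,411,207.6),
("side",110,-160,26,294,164),("side",-110,-160,26,363.4,181),("side",110,160,50,248,234),("side",-110,160,50,328,256),("side",-110,160,0,326,268),("side",110,135,50,252,227.6),("side",-110,135,50,329,250.4)]
def w(p,b): c,s=np.cos(p[2]),np.sin(p[2]); return np.array([p[0]+c*b[0]-s*b[1],p[1]+s*b[0]+c*b[1],b[2]])
def f(p): return np.concatenate([proj(o[0],w(p,o[1:4]))-o[4:6] for o in O])
c0=atz("scene",(341,234),18)
best=min((least_squares(f,[c0[0],c0[1],a],loss="soft_l1") for a in np.arange(0,6.3,.8)),key=lambda r:r.cost)
bed=best.x
if __name__=="__main__":
    print("bed",bed,best.cost,np.round(f(bed).reshape(-1,2),1).tolist())
    from scipy.optimize import least_squares as L
    post=L(lambda X:np.concatenate([proj("scene",[X[0],X[1],88])-[358.8,223.6],proj("side",[X[0],X[1],88])-[284.8,178]]),[bed[0],bed[1]])
    piv=w(bed,(94,59,24)); d=post.x-piv[:2]; R=np.array([[np.cos(bed[2]),-np.sin(bed[2])],[np.sin(bed[2]),np.cos(bed[2])]])
    db=R.T@d; print("post",post.x,"piv",piv,"bed d",db,"len",np.hypot(*db),"angle",np.arctan2(-db[0],-db[1]))
    M={}
    for c,(x0,x1,y0,y1) in {"scene":(290,348,215,252),"side":(295,346,178,202)}.items():
        im=cv2.imread(f"pics/{c}.png"); hsv=cv2.cvtColor(im,cv2.COLOR_BGR2HSV)
        m=np.zeros((400,640),np.uint8); m[y0:y1,x0:x1]=((hsv[...,1]<60)&(hsv[...,2]>90))[y0:y1,x0:x1]
        n,l,st,_=cv2.connectedComponentsWithStats(m); m=(l==1+np.argmax(st[1:,4])).astype(np.uint8); M[c]=cv2.resize(m*255,None,fx=6,fy=6,interpolation=cv2.INTER_LINEAR)>127; print(c,m.sum())
    t=np.linspace(0,2*np.pi,24)
    def cost(p):
        e=0
        for c in M:
            P=[]
            for sx in (-60,60):
                for a in t: P.append(proj(c,w(bed,(p[0]+np.cos(p[2])*sx-np.sin(p[2])*17*np.cos(a),p[1]+np.sin(p[2])*sx+np.cos(p[2])*17*np.cos(a),35+17*np.sin(a)))))
            h=cv2.convexHull(np.array(P,np.float32)*6+2.5); m=np.zeros(M[c].shape,np.uint8); cv2.fillConvexPoly(m,np.int32(np.round(h)),1)
            e+=(m.astype(bool)^M[c]).sum()/M[c].sum()
        return e
    r=min((minimize(cost,[0,y,a],method="Nelder-Mead",options=dict(initial_simplex=[[0,y,a],[8,y,a],[0,y+15,a],[0,y,a+.1]])) for y in (-60,-30) for a in (-.1,.1)),key=lambda r:r.fun)
    print("stone bed",r.x,r.fun,"world",w(bed,(r.x[0],r.x[1],35)))
E
python3 fit.py
```

```text
Traceback (most recent call last):
  File "fit.py", line 9, in <module>
    best=min((least_squares(f,[c0[0],c0[1],a],loss="soft_l1") for a in np.arange(0,6.3,.8)),key=lambda r:r.cost)
  File "fit.py", line 9, in <genexpr>
    best=min((least_squares(f,[c0[0],c0[1],a],loss="soft_l1") for a in np.arange(0,6.3,.8)),key=lambda r:r.cost)
              ~~~~~~~~~~~~~^^^^^^^^^^^^^^^^^^^^^^^^^^^^^^^^^^
  File "fit.py", line 7, in f
    def f(p): return np.concatenate([proj(o[0],w(p,o[1:4]))-o[4:6] for o in O])
                                     ~~~~^^^^^^^^^^^^^^^^^^
  File "h.py", line 14, in proj
    c=ctrl.get_calibration(cam); p=np.array(c["K"])@(np.array(c["R"])@np.array(X)+np.array(c["t"])); return p[:2]/p[2]
ValueError: time passes only in moves, steps and waits
```

```bash
python3 - <<'E'
s=open("h.py").read().replace("ctrl.get_calibration(cam)","cal(cam)").replace("def ray","_C={}\ndef cal(n):\n    if n not in _C: _C[n]=ctrl.get_calibration(n)\n    return _C[n]\ndef ray",1)
open("h.py","w").write(s)
E
python3 fit.py; python3 -c "
from h import *; print(ctrl.sense()['time_s'], cal('wrist'))"
```

```text
bed [540.56642881 -39.81863285  12.6158803 ] 10.87055970831178 [[-2.4, 0.1], [-0.1, -2.5], [-0.0, -0.9], [-0.4, -0.3], [-1.1, -1.8], [0.1, -2.3], [-0.5, -0.6], [-0.8, -0.7], [-1.1, -0.3], [-1.8, 0.4], [0.1, 0.3], [-1.0, -0.7], [0.5, -1.4]]
post [624.46138536 -67.89941124] piv [631.53136719  23.76108079  24.        ] bed d [-11.59754713 -91.19828585] len 91.93274955672136 angle 0.126489537578132
scene 653
side 437
stone bed [ -8.99429471 -71.97106074   0.18938638] 0.21664719322843642 world [ 535.14496445 -112.14662636   35.        ]
1.95 {'K': array([[322.67077976,   0.        , 317.68116338],
       [  0.        , 322.67077976, 202.85381212],
       [  0.        ,   0.        ,   1.        ]]), 'tool_from_camera': array([[ 9.99999795e-01,  6.07250488e-04,  2.03274663e-04,
         4.33221740e-01],
       [-6.39373358e-04,  9.64507865e-01,  2.64053346e-01,
        -6.74629644e+01],
       [-3.57134879e-05, -2.64053422e-01,  9.64508055e-01,
        -1.43818943e+02],
       [ 0.00000000e+00,  0.00000000e+00,  0.00000000e+00,
         1.00000000e+00]])}
```

Emit:
play_rows(
  motion=[
    [[-20.1,26.6,0],[0,0,0]],
    [[-20.1,26.6,0],[0,0,0]],
    [[-20.1,26.6,0],[0,0,0]],
    [[-20.1,26.6,0],[0,0,0]],
    [[-20.1,26.6,0],[0,0,0]],
    [[-20.1,26.6,0],[0,0,0]],
    [[-20.1,26.6,0],[0,0,0]],
    [[-20.1,26.6,0],[0,0,0]],
    [[-20.1,26.6,0],[0,0,0]],
    [[-20.1,26.6,0],[0,0,0]],
    [[-20.1,26.6,0],[0,0,0]],
    [[-20.1,26.6,0],[0,0,0]],
    [[-20.1,26.6,0],[0,0,0]],
    [[-20.1,26.6,0],[0,0,0]],
    [[-20.1,26.6,0],[0,0,0]],
    [[-20.1,26.6,0],[0,0,0]],
    [[-20.1,26.6,0],[0,0,0]],
    [[-20.1,26.6,0],[0,0,0]],
    [[-20.1,26.6,0],[0,0,0]],
    [[-20.1,26.6,0],[0,0,0]],
  ],
  fingers=65,
)

```text
time_s: 3.62
eef_pos: [546.9, -5.7, 231.3]
ee_rot: [0.0, 0.785, 0.619, 0.0]
force: [-0.9, 0.0, -0.2]
grip_width: 0.761
```

Emit:
play_rows(
  motion=[
    [[0,0,0],[0,0,6.7]],
    [[0,0,0],[0,0,6.7]],
    [[0,0,0],[0,0,6.7]],
    [[0,0,0],[0,0,6.7]],
    [[0,0,0],[0,0,6.7]],
    [[0,0,0],[0,0,6.7]],
    [[0,0,0],[0,0,6.7]],
    [[0,0,0],[0,0,6.7]],
    [[0,0,0],[0,0,6.7]],
    [[0,0,0],[0,0,6.7]],
    [[0,0,0],[0,0,6.7]],
    [[0,0,0],[0,0,0]],
    [[0,0,0],[0,0,0]],
  ],
)

```text
time_s: 4.7
eef_pos: [546.0, -4.1, 231.3]
ee_rot: [0.0, 1.0, 0.027, -0.0]
force: [0.2, 0.5, -0.1]
grip_width: 0.766
```

```bash
python3 - <<'E'
from h import *
import json
s=ctrl.sense(); im=ctrl.capture("wrist"); save(im,"w1.png")
json.dump({k:(v.tolist() if hasattr(v,"tolist") else v) for k,v in s.items()},open("s1.json","w"))
R=Ro.from_quat(np.roll(s["ee_rot"],-1)).as_matrix(); print(s["time_s"],s["eef_pos"],np.degrees(np.arctan2(R[1,0],R[0,0])),R[:,2],s["force"],s["grip_width"])
E
```

```text
4.7 [546.03213573  -4.14447404 231.28588887] 3.045674777455953 [-2.06154721e-05 -3.21399311e-06 -1.00000000e+00] [ 0.18306003  0.4976794  -0.09021901] 0.7656458470150392
```

View pics/w1.png

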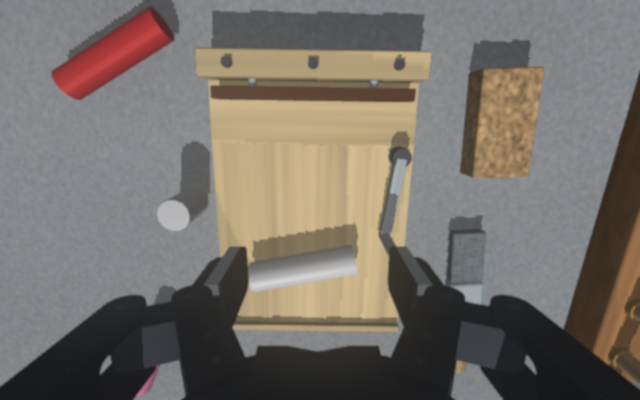

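```bash
cat > fit2.py <<'E'
from h import *
import json
from scipy.optimize import least_squares, minimize
s=json.load(open("s1.json")); c=cal("wrist")
q=s["ee_rot"]; RT=Ro.from_quat([q[1],q[2],q[3],q[0]]).as_matrix(); T=np.array(c["tool_from_camera"]); K=np.array(c["K"])
def pw(X):
    v=T[:3,:3].T@(RT.T@(np.array(X)-s["eef_pos"])-T[:3,3]); v=K@v; return v[:2]/v[2]
def w(p,b): cc,ss=np.cos(p[2]),np.sin(p[2]); return np.array([p[0]+cc*b[0]-ss*b[1],p[1]+ss*b[0]+cc*b[1],b[2]])
O=[(-110,160,50,196,48),(110,160,50,430,52),(-110,135,50,197,78),(110,135,50,428,80),(-110,70,18,218,142),(110,70,18,412,143),(-110,-160,26,234,329),(-102,-152,26,236,318)]
f=lambda p:np.concatenate([pw(w(p,o[:3]))-o[3:] for o in O])
r=least_squares(f,[540,-40,.05],loss="soft_l1"); bed=r.x
if __name__=="__main__":
    print("bed",bed,np.round(f(bed).reshape(-1,2),1).tolist())
    def bxy(uv,z):
        X=atz("wrist",uv,z,s); d=X[:2]-bed[:2]; a=bed[2]; return np.round([np.cos(a)*d[0]+np.sin(a)*d[1],-np.sin(a)*d[0]+np.cos(a)*d[1]],1)
    print("post",bxy((384.5,236),88),"pivot",bxy((400,156),36),"strip foot",bxy((213,100.5),17),bxy((414,102),17),"strip top",bxy((211,87),43),bxy((414,89),43))
    im=cv2.imread("pics/w1.png"); hsv=cv2.cvtColor(im,cv2.COLOR_BGR2HSV)
    m=np.zeros((400,640),np.uint8); m[238:298,244:362]=((hsv[...,1]<60)&(hsv[...,2]>95))[238:298,244:362]
    n,l,st,_=cv2.connectedComponentsWithStats(m); i=1+np.argmax(st[1:,4]); m=(l==i).astype(np.uint8); print(st[i])
    M=cv2.resize(m*255,None,fx=4,fy=4,interpolation=cv2.INTER_LINEAR)>127; t=np.linspace(0,6.28,24)
    def cost(p):
        P=[pw(w(bed,(p[0]+np.cos(p[2])*sx-np.sin(p[2])*17*np.cos(a),p[1]+np.sin(p[2])*sx+np.cos(p[2])*17*np.cos(a),35+17*np.sin(a)))) for sx in (-60,60) for a in t]
        h=cv2.convexHull(np.array(P,np.float32)*4+1.5); mm=np.zeros(M.shape,np.uint8); cv2.fillConvexPoly(mm,np.int32(np.round(h)),1)
        return (mm.astype(bool)^M).sum()/M.sum()
    rr=min((minimize(cost,[0,y,a],method="Nelder-Mead",options=dict(initial_simplex=[[0,y,a],[8,y,a],[0,y+15,a],[0,y,a+.1]])) for y in (-75,-60) for a in (.05,.2)),key=lambda r:r.fun)
    print("stone bed",rr.x,rr.fun,"world",w(bed,(*rr.x[:2],35)))
    for b in [(rr.x[0],rr.x[1]-50,150),(rr.x[0],-5,22)]: print(b,w(bed,b))
E
python3 fit2.py
```

```text
bed [ 5.44126127e+02 -3.79415644e+01  5.71943159e-02] [[-1.4, 0.7], [2.9, -4.2], [0.4, -0.4], [2.4, -3.3], [-4.0, 2.2], [3.3, 0.6], [-5.8, 0.9], [-1.9, 6.4]]
post [ 66.6 -10.4] pivot [89.6 58.8] strip foot [-107.3  115.7] [105.6 113.4] strip top [-100.1  127.1] [ 97.3 124.6]
[ 248  245  110   47 3355]
stone bed [-13.81079663 -70.0762722    0.18217531] 0.03698114613607571 world [ 534.34369252 -108.69271993   35.        ]
(np.float64(-13.810796633792869), np.float64(-120.07627220213962), 150) [ 537.20184946 -158.61096248  150.        ]
(np.float64(-13.810796633792869), -5, 22) [530.62372855 -43.72285713  22.        ]
```

Emit:
play_rows(
  motion=[
    [[-2.125,19.5,0],[0,0,0]],
    [[-2.125,19.5,0],[0,0,0]],
    [[-2.125,19.5,0],[0,0,0]],
    [[-2.125,19.5,0],[0,0,0]],
    [[-2.125,19.5,0],[0,0,0]],
    [[-2.125,19.5,0],[0,0,0]],
    [[-2.125,19.5,0],[0,0,0]],
    [[-2.125,19.5,0],[0,0,0]],
    [[0,0,0],[0,0,0]],
    [[0,0,24],[0,0,0]],
    [[0,0,24],[0,0,0]],
    [[0,0,24],[0,0,0]],
    [[0,0,24],[0,0,0]],
    [[0,0,24],[0,0,0]],
    [[0,0,12],[0,0,0]],
    [[0,0,12],[0,0,0]],
    [[0,0,8],[0,0,0]],
    [[0,0,0],[0,0,0]],
    [[0,0,0],[0,0,0]],
  ],
)

```text
time_s: 6.33
eef_pos: [536.9, -160.6, 79.5]
ee_rot: [-0.0, 1.0, 0.025, 0.0]
force: [0.3, 0.3, -1.1]
grip_width: 0.76
```

```bash
python3 - <<'E'
from h import *
s=ctrl.sense(); print(s["time_s"],s["eef_pos"],s["force"])
a=ctrl.capture("side")[150:250,250:380]; b=ctrl.capture("scene")[190:290,265:395]
save(cv2.resize(np.hstack([a,b]),None,fx=3,fy=3,interpolation=cv2.INTER_CUBIC),"pre.png")
E
```

```text
6.3333 [ 536.93398965 -160.58213122   79.52486264] [ 0.28521739  0.29891653 -1.08948479]
```

View pics/pre.png

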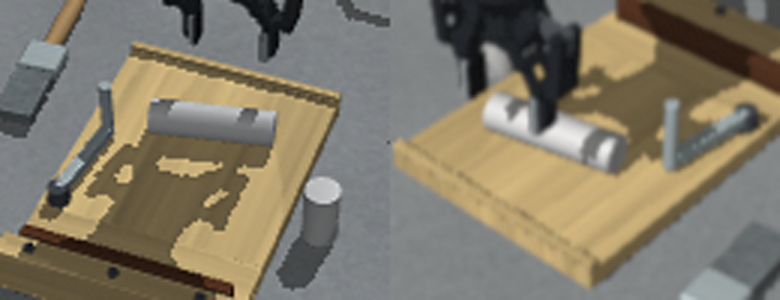

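```bash
python3 - <<'E'
from h import *
for a,b in [((315,163.3),(315,233.3)),((338.3,169.3),(293.3,221.7))]:
    o1,d1=ray("side",a); o2,d2=ray("scene",b)
    A=np.stack([d1,-d2],1); t=np.linalg.lstsq(A,o2-o1,rcond=None)[0]; print((o1+d1*t[0]+o2+d2*t[1])/2, np.linalg.norm(o1+d1*t[0]-o2-d2*t[1]))
E
```

```text
[ 571.92671706 -160.77576514   83.68424264] 0.5627288882310773
[ 500.98819545 -164.00023181   82.53933514] 0.5560412111249684
```

Emit:
play_rows(
  motion=[
    [[0,0,12],[0,0,0]],
    [[0,0,12],[0,0,0]],
    [[0,0,12],[0,0,0]],
    [[0,0,10],[0,0,0]],
    [[0,0,6],[0,0,0]],
    [[0,0,3],[0,0,0]],
    [[0,0,2.5],[0,0,0]],
    [[0,0,0],[0,0,0]],
    [[0,0,0],[0,0,0]],
  ],
)

```text
time_s: 7.18
eef_pos: [537.0, -160.9, 22.2]
ee_rot: [0.0, 1.0, 0.025, 0.0]
force: [0.2, -0.3, 0.7]
grip_width: 0.76
```

Emit:
play_rows(
  motion=[
    [[0,-2,0],[0,0,0]],
    [[0,-2,0],[0,0,0]],
    [[0,-2,0],[0,0,0]],
    [[0,-2,0],[0,0,0]],
    [[0,-1.5,0],[0,0,0]],
    [[0,-1.5,0],[0,0,0]],
    [[0,-1,0],[0,0,0]],
    [[0,-1,0],[0,0,0]],
    [[0,-1,0],[0,0,0]],
    [[0,-1,0],[0,0,0]],
    [[0,-1,0],[0,0,0]],
    [[0,-1,0],[0,0,0]],
  ],
)

```text
time_s: 8.18
eef_pos: [536.0, -143.8, 21.8]
ee_rot: [0.0, 1.0, 0.025, 0.0]
force: [0.3, -0.0, 0.5]
grip_width: 0.759
```

Emit:
play_rows(
  motion=[
    [[0,-1,0],[0,0,0]],
    [[0,-1,0],[0,0,0]],
    [[0,-1,0],[0,0,0]],
    [[0,-1,0],[0,0,0]],
    [[0,-1,0],[0,0,0]],
    [[0,-1,0],[0,0,0]],
    [[0,-1,0],[0,0,0]],
    [[0,-1,0],[0,0,0]],
    [[0,-1,0],[0,0,0]],
    [[0,-1,0],[0,0,0]],
    [[0,-1.3,0],[0,0,0]],
    [[0,-1.3,0],[0,0,0]],
    [[0,-1.3,0],[0,0,0]],
    [[0,-1.3,0],[0,0,0]],
    [[0,-1.3,0],[0,0,0]],
    [[0,-1.3,0],[0,0,0]],
    [[0,-1.3,0],[0,0,0]],
    [[0,-1.3,0],[0,0,0]],
    [[0,-1.3,0],[0,0,0]],
    [[0,-1.3,0],[0,0,0]],
  ],
)

```text
time_s: 9.85
eef_pos: [534.8, -120.7, 21.8]
ee_rot: [-0.0, 1.0, 0.025, 0.0]
force: [0.2, -0.4, 0.1]
grip_width: 0.76
```

```bash
python3 - <<'E'
from h import *
s=ctrl.sense(); print(s["time_s"],s["eef_pos"],s["force"])
a=ctrl.capture("side")[150:250,250:380]; b=ctrl.capture("wrist")
a=cv2.resize(a,None,fx=3,fy=3,interpolation=cv2.INTER_CUBIC)
save(np.hstack([a[:300],cv2.resize(b,(400,250))[:250] if 0 else cv2.copyMakeBorder(cv2.resize(b,(400,250)),0,50,0,0,cv2.BORDER_CONSTANT)]),"p2.png")
E
```

```text
9.85 [ 534.82958975 -120.7101529    21.80697963] [ 0.21554583 -0.37859081  0.05129589]
```

View pics/p2.png

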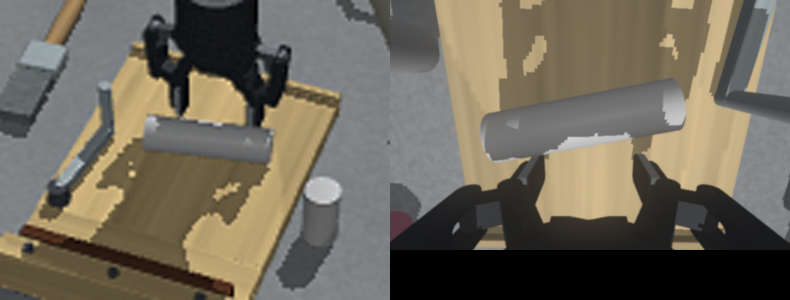

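```bash
cat > stone.py <<'E'
import fit2
from fit2 import *
def locate(x0,zc=35,name=None):
    """stone (x,y,yaw) in bed frame from a new side+scene pair: silhouette fit on low-saturation pixels near the guess"""
    t=np.linspace(0,6.28,24); M={}; ims={c:ctrl.capture(c) for c in ("side","wrist")}
    s=ctrl.sense(); fit2.s=s; fit2.RT=Ro.from_quat(np.roll(s["ee_rot"],-1)).as_matrix()
    P=lambda c,X: fit2.pw(X) if c=="wrist" else proj(c,X)
    def hull(c,p,g=0):
        Q=[P(c,w(bed,(p[0]+np.cos(p[2])*sx-np.sin(p[2])*(17+g)*np.cos(a),p[1]+np.sin(p[2])*sx+np.cos(p[2])*(17+g)*np.cos(a),zc+(17+g)*np.sin(a)))) for sx in (-60-g,60+g) for a in t]
        return cv2.convexHull(np.array(Q,np.float32))
    for c,im in ims.items():
        hsv=cv2.cvtColor(im,cv2.COLOR_RGB2HSV); z=np.zeros((400,640),np.uint8); cv2.fillConvexPoly(z,np.int32(hull(c,x0,25)),1)
        m=z&((hsv[...,1]<55)&(hsv[...,2]>75)).astype(np.uint8)
        n,l,st,_=cv2.connectedComponentsWithStats(m); m=(l==1+np.argmax(st[1:,4])).astype(np.uint8)
        M[c]=cv2.resize(m*255,None,fx=4,fy=4,interpolation=cv2.INTER_LINEAR)>127
    def cost(p,full=False):
        e=[]
        for c in M:
            mm=np.zeros(M[c].shape,np.uint8); cv2.fillConvexPoly(mm,np.int32(np.round(hull(c,p)*4+1.5)),1)
            e.append((mm.astype(bool)^M[c]).sum()/M[c].sum())
        return e if full else e[1]+0.3*e[0]
    x0=np.array(x0,float); r=minimize(cost,x0,method="Nelder-Mead",options=dict(initial_simplex=[x0,x0+[8,0,0],x0+[0,12,0],x0+[0,0,-.1]]))
    R=fit2.RT; d=np.array(s["eef_pos"])[:2]-bed[:2]; a=bed[2]
    print("t",s["time_s"],"tcp bed",np.round([np.cos(a)*d[0]+np.sin(a)*d[1],-np.sin(a)*d[0]+np.cos(a)*d[1]],1),"z",round(s["eef_pos"][2],1),"yaw",np.arctan2(R[1,0],R[0,0])-a,"F",np.round(s["force"],1))
    print("stone",np.round(r.x,3),np.round(cost(r.x,True),3)); return r.x
E
python3 -c "
from stone import *
locate([-14,-62,.18])"
```

```text
t 10.05 tcp bed [-14.  -82.2] z 21.8 yaw -0.007427619513786725 F [ 0.3 -0.8 -0.5]
stone [-18.509 -46.041   0.186] [0.11  0.042]
```

Emit:
play_rows(
  motion=[
    [[0,3,0],[0,0,0]],
    [[0,3,0],[0,0,0]],
    [[0,0,-12],[0,0,0]],
    [[0,0,-18],[0,0,0]],
    [[0,0,-18],[0,0,0]],
    [[-2.4,-21,0],[0,0,0]],
    [[-2.4,-21,0],[0,0,0]],
    [[0,0,0],[0,0,7.15]],
    [[0,0,0],[0,0,7.15]],
    [[0,0,0],[0,0,7.15]],
    [[0,0,0],[0,0,7.15]],
    [[0,0,0],[0,0,7.15]],
    [[0,0,0],[0,0,7.15]],
    [[0,0,0],[0,0,7.15]],
    [[0,0,0],[0,0,7.15]],
    [[0,0,0],[0,0,7.15]],
    [[0,0,0],[0,0,7.15]],
    [[0,0,0],[0,0,7.15]],
    [[0,0,0],[0,0,0]],
    [[0,0,0],[0,0,0]],
  ],
)

```text
time_s: 11.72
eef_pos: [528.4, -85.3, 70.5]
ee_rot: [-0.0, 0.79, -0.613, 0.0]
force: [0.2, 0.0, -0.7]
grip_width: 0.761
```

```bash
python3 -c "
from stone import *
x=locate([-18,-46,.18])
a=ctrl.capture('side')[150:250,250:380]; b=ctrl.capture('wrist')
a=cv2.resize(a,None,fx=3,fy=3,interpolation=cv2.INTER_CUBIC)
save(np.hstack([a,cv2.copyMakeBorder(cv2.resize(b,(400,250)),0,50,0,0,cv2.BORDER_CONSTANT)]),'p3.png')
"
```

```text
t 11.8167 tcp bed [-18.3 -45.2] z 70.2 yaw -1.376775957031079 F [-0.  -0.1 -0.3]
stone [-18.724 -44.798   0.182] [0.179 0.023]
```

View pics/p3.png

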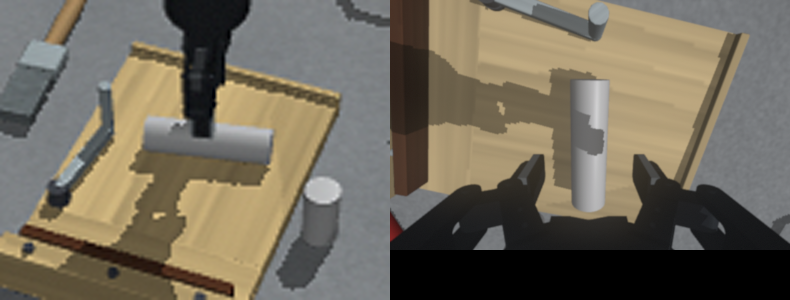

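Emit:
play_rows(
  motion=[
    [[0,0,12],[0,0,0]],
    [[0,0,12],[0,0,0]],
    [[0,0,12],[0,0,0]],
    [[0,0,7],[0,0,0]],
    [[0,0,3],[0,0,0]],
    [[0,0,0],[0,0,0]],
    [[0,0,0],[0,0,0]],
  ],
)

```text
time_s: 12.5
eef_pos: [528.5, -85.2, 24.2]
ee_rot: [-0.0, 0.789, -0.614, 0.0]
force: [-0.0, -0.1, -0.0]
grip_width: 0.764
```

Emit:
play_rows(
  motion=[
    [[0,0,0],[0,0,0]],
    [[0,0,0],[0,0,0]],
    [[0,0,0],[0,0,0]],
    [[0,0,0],[0,0,0]],
    [[0,0,0],[0,0,0]],
  ],
  fingers=42,
  squeeze=20,
)

```text
time_s: 12.92
eef_pos: [528.3, -85.1, 23.9]
ee_rot: [-0.0, 0.789, -0.614, 0.0]
force: [-0.4, 0.2, -0.5]
grip_width: 0.491
```

Emit:
play_rows(
  motion=[
    [[0,0,0],[0,0,0]],
    [[0,0,0],[0,0,0]],
    [[0,0,0],[0,0,0]],
  ],
  fingers=38,
)

```text
time_s: 13.17
eef_pos: [528.2, -85.1, 23.8]
ee_rot: [-0.0, 0.789, -0.614, -0.0]
force: [-0.9, 0.0, 0.6]
grip_width: 0.441
```

Emit:
play_rows(
  motion=[
    [[0,0,0],[0,0,1.5]],
    [[0,0,0],[0,0,1.5]],
    [[0,0,0],[0,0,1.5]],
    [[0,0,0],[0,0,1.5]],
    [[0,0,0],[0,0,1.5]],
    [[0,0,0],[0,0,1.5]],
    [[0,0,0],[0,0,1.5]],
    [[0,0,0],[0,0,1.5]],
    [[0,0,0],[0,0,1.5]],
    [[0,0,0],[0,0,1.5]],
    [[0,0,0],[0,0,1.5]],
    [[0,0,0],[0,0,1.5]],
    [[0,0,0],[0,0,1.5]],
    [[0,0,0],[0,0,1.5]],
    [[0,0,0],[0,0,0]],
  ],
)

```text
time_s: 14.42
eef_pos: [528.2, -85.1, 23.8]
ee_rot: [-0.0, -0.664, 0.748, -0.0]
force: [-0.5, -0.4, 1.0]
grip_width: 0.448
```

```bash
python3 -c "
from stone import *
print(ctrl.sense()['wrist_torque'])
x=locate([-18,-45,.0])
"
```

```text
[ 0.06513337  0.00566552 -0.00801876]
t 14.5167 tcp bed [-18.7 -44.8] z 23.8 yaw -1.745822317225464 F [ 0.4 -0.7 -0.7]
stone [-1.8692e+01 -4.4517e+01  1.1000e-02] [1.167 0.217]
```

Emit:
play_rows(
  motion=[
    [[0,0,0],[0,0,0]],
    [[0,0,0],[0,0,0]],
    [[0,0,0],[0,0,0]],
    [[0,0,0],[0,0,0]],
    [[0,0,-12],[0,0,0]],
    [[0,0,-18],[0,0,0]],
    [[0,0,-18],[0,0,0]],
    [[0,0,0],[0,0,0]],
  ],
  fingers=65,
)

```text
time_s: 15.18
eef_pos: [529.8, -85.7, 74.8]
ee_rot: [0.001, -0.664, 0.748, -0.002]
force: [0.4, -0.1, 0.8]
grip_width: 0.757
```

Emit:
play_rows(
  motion=[
    [[0,0,0],[0,0,-7.15]],
    [[0,0,0],[0,0,-7.15]],
    [[0,0,0],[0,0,-7.15]],
    [[0,0,0],[0,0,-7.15]],
    [[0,0,0],[0,0,-7.15]],
    [[0,0,0],[0,0,-7.15]],
    [[0,0,0],[0,0,-7.15]],
    [[0,0,0],[0,0,-7.15]],
    [[0,0,0],[0,0,-7.15]],
    [[0,0,0],[0,0,-7.15]],
    [[0,0,0],[0,0,-7.15]],
    [[0,0,0],[0,0,-7.15]],
    [[0,0,0],[0,0,-7.15]],
    [[0,0,0],[0,0,-7.15]],
    [[0,20,0],[0,0,0]],
    [[0,20,0],[0,0,0]],
    [[0,0,0],[0,0,0]],
    [[0,0,0],[0,0,0]],
  ],
)

```text
time_s: 16.68
eef_pos: [530.2, -125.4, 71.1]
ee_rot: [-0.0, 1.0, 0.028, -0.0]
force: [-0.4, -0.1, -0.4]
grip_width: 0.761
```

```bash
python3 -c "
from stone import *
x=locate([-18,-45,.0])
"
```

```text
t 16.7833 tcp bed [-18.8 -85.6] z 71.3 yaw 0.000504158977215223 F [-0.2  1.1  0.3]
stone [-1.8423e+01 -4.5563e+01  2.0000e-03] [0.112 0.027]
```

Emit:
play_rows(
  motion=[
    [[0,0,12],[0,0,0]],
    [[0,0,12],[0,0,0]],
    [[0,0,12],[0,0,0]],
    [[0,0,8],[0,0,0]],
    [[0,0,5],[0,0,0]],
    [[0,0,0],[0,0,0]],
    [[0,-2,0],[0,0,0]],
    [[0,-2,0],[0,0,0]],
    [[0,-2,0],[0,0,0]],
    [[0,-2,0],[0,0,0]],
    [[0,-1,0],[0,0,0]],
    [[0,-1,0],[0,0,0]],
    [[0,-1,0],[0,0,0]],
    [[0,-1,0],[0,0,0]],
    [[0,-1.2,0],[0,0,0]],
    [[0,-1.4,0],[0,0,0]],
    [[0,-1.6,0],[0,0,0]],
    [[0,-1.8,0],[0,0,0]],
    [[0,-2,0],[0,0,0]],
    [[0,-2,0],[0,0,0]],
  ],
)

```text
time_s: 18.45
eef_pos: [529.2, -102.9, 22.8]
ee_rot: [-0.0, 1.0, 0.029, -0.0]
force: [-0.5, -0.6, -0.4]
grip_width: 0.76
```

Emit:
play_rows(
  motion=[
    [[0,-2,0],[0,0,0]],
    [[0,-2,0],[0,0,0]],
    [[0,-2,0],[0,0,0]],
    [[0,-2,0],[0,0,0]],
    [[0,-2,0],[0,0,0]],
    [[0,-2,0],[0,0,0]],
    [[0,-2,0],[0,0,0]],
    [[0,-2,0],[0,0,0]],
    [[0,-2,0],[0,0,0]],
    [[0,-2,0],[0,0,0]],
    [[0,-2,0],[0,0,0]],
    [[0,-2,0],[0,0,0]],
    [[0,-2,0],[0,0,0]],
    [[0,-2,0],[0,0,0]],
    [[0,-2,0],[0,0,0]],
    [[0,-2,0],[0,0,0]],
    [[0,-2,0],[0,0,0]],
    [[0,-2,0],[0,0,0]],
    [[0,-2,0],[0,0,0]],
    [[0,-2,0],[0,0,0]],
  ],
)

```text
time_s: 20.12
eef_pos: [526.9, -63.0, 22.8]
ee_rot: [-0.0, 1.0, 0.029, -0.0]
force: [0.5, 0.3, -0.5]
grip_width: 0.762
```

```bash
python3 -c "
from stone import *
x=locate([-18,0,.0])
"
```

```text
t 20.2167 tcp bed [-18.6 -23.9] z 22.8 yaw 0.0006305684326587402 F [-0.5 -0.5  0.5]
stone [-1.891e+01  5.309e+00  4.000e-03] [0.155 0.059]
```

Emit:
play_rows(
  motion=[
    [[0,-1,0],[0,0,0]],
    [[0,-1.5,0],[0,0,0]],
    [[0,-2,0],[0,0,0]],
    [[0,-2,0],[0,0,0]],
    [[0,-2,0],[0,0,0]],
    [[0,-2,0],[0,0,0]],
    [[0,-2,0],[0,0,0]],
    [[0,-2,0],[0,0,0]],
    [[0,-2,0],[0,0,0]],
    [[0,-2,0],[0,0,0]],
    [[0,-2,0],[0,0,0]],
    [[0,-2,0],[0,0,0]],
    [[0,-2,0],[0,0,0]],
    [[0,-2,0],[0,0,0]],
    [[0,-2,0],[0,0,0]],
    [[0,-2,0],[0,0,0]],
    [[0,-2,0],[0,0,0]],
    [[0,-2,0],[0,0,0]],
    [[0,-2,0],[0,0,0]],
    [[0,-2,0],[0,0,0]],
  ],
)

```text
time_s: 21.88
eef_pos: [524.8, -24.5, 22.8]
ee_rot: [0.0, 1.0, 0.029, 0.0]
force: [0.0, 0.0, -0.2]
grip_width: 0.762
```

Emit:
play_rows(
  motion=[
    [[0,-1.8,0],[0,0,0]],
    [[0,-1.6,0],[0,0,0]],
    [[0,-1.4,0],[0,0,0]],
    [[0,-1.2,0],[0,0,0]],
    [[0,-1,0],[0,0,0]],
    [[0,-1,0],[0,0,0]],
    [[0,-1,0],[0,0,0]],
    [[0,-1,0],[0,0,0]],
    [[0,-1,0],[0,0,0]],
    [[0,-1,0],[0,0,0]],
    [[0,-1,0],[0,0,0]],
    [[0,-1,0],[0,0,0]],
    [[0,-1,0],[0,0,0]],
    [[0,-1,0],[0,0,0]],
  ],
)

```text
time_s: 23.05
eef_pos: [523.8, -8.7, 22.8]
ee_rot: [0.0, 1.0, 0.029, -0.0]
force: [0.1, -0.3, 0.4]
grip_width: 0.764
```

```bash
python3 -c "
from stone import *
x=locate([-19,62,.0])
"
```

```text
t 23.15 tcp bed [-18.6  30.5] z 22.8 yaw 0.0004835188828714726 F [ 0.4  0.2 -0.6]
stone [-1.869e+01  5.910e+01  5.000e-03] [0.099 0.06 ]
```

Emit:
play_rows(
  motion=[
    [[0,-1,0],[0,0,0]],
    [[0,-1,0],[0,0,0]],
    [[0,-1,0],[0,0,0]],
    [[0,-1,0],[0,0,0]],
    [[0,-1,0],[0,0,0]],
    [[0,-1,0],[0,0,0]],
    [[0,-1,0],[0,0,0]],
    [[0,-1,0],[0,0,0]],
    [[0,-1,0],[0,0,0]],
    [[0,-1,0],[0,0,0]],
    [[0,-1,0],[0,0,0]],
    [[0,-1,0],[0,0,0]],
    [[0,-1,0],[0,0,0]],
    [[0,-1,0],[0,0,0]],
  ],
)

```text
time_s: 24.32
eef_pos: [523.0, 5.3, 22.8]
ee_rot: [-0.0, 1.0, 0.029, -0.0]
force: [-0.3, -0.5, -0.5]
grip_width: 0.762
```

```bash
python3 -c "
from stone import *
x=locate([-19,80,.0],34.5)
"
```

```text
t 24.4167 tcp bed [-18.6  44.5] z 22.8 yaw 0.0005200621663188701 F [-0.4 -0.1 -0.8]
stone [-1.8794e+01  7.6683e+01  3.0000e-03] [0.205 0.029]
```

Emit:
play_rows(
  motion=[
    [[0,0,0],[0,0,0]],
    [[0,0,0],[0,0,0]],
    [[0,0,0],[0,0,0]],
    [[0,0,0],[0,0,0]],
    [[0,0,0],[0,0,0]],
    [[0,0,0],[0,0,0]],
    [[0,0,0],[0,0,0]],
    [[0,0,0],[0,0,0]],
  ],
)

```text
time_s: 25.08
eef_pos: [523.0, 5.2, 22.8]
ee_rot: [0.0, 1.0, 0.029, 0.0]
force: [0.9, -0.3, -0.9]
grip_width: 0.76
```

```bash
python3 -c "
from stone import *
x=locate([-19,85,.0],34.3)
x=locate([-19,90,.0],34.3)
"
```

```text
t 25.1833 tcp bed [-18.6  44.3] z 22.8 yaw 0.0003189236090894859 F [ 0.4  0.5 -0.1]
stone [-1.8819e+01  9.8279e+01 -1.6000e-02] [0.429 0.017]
t 25.2833 tcp bed [-18.6  44.3] z 22.8 yaw 0.00034989850042891485 F [-0.1  0.1 -0.6]
stone [-1.8939e+01  9.8441e+01 -1.9000e-02] [0.439 0.012]
```

Emit:
play_rows(
  motion=[
    [[0,-2,0],[0,0,0.6]],
    [[0,-2,0],[0,0,0]],
    [[0,-2,0],[0,0,0]],
    [[0,-2,0],[0,0,0]],
    [[0,-2,0],[0,0,0]],
    [[0,-2,0],[0,0,0]],
    [[0,-2,0],[0,0,0]],
    [[0,-2,0],[0,0,0]],
    [[0,-1,0],[0,0,0]],
    [[0,-1,0],[0,0,0]],
    [[0,-1,0],[0,0,0]],
    [[0,-1,0],[0,0,0]],
    [[0,-0.5,0],[0,0,0]],
    [[0,-0.5,0],[0,0,0]],
    [[0,0,0],[0,0,0]],
  ],
)

```text
time_s: 26.53
eef_pos: [522.0, 26.3, 22.8]
ee_rot: [-0.0, 1.0, 0.024, -0.0]
force: [0.0, 0.5, -0.4]
grip_width: 0.76
```

Emit:
play_rows(
  motion=[
    [[0,-0.4,0],[0,0,0]],
    [[0,-0.4,0],[0,0,0]],
    [[0,-0.4,0],[0,0,0]],
    [[0,-0.4,0],[0,0,0]],
    [[0,0,0],[0,0,0]],
  ],
)

```text
time_s: 26.95
eef_pos: [521.9, 27.9, 22.8]
ee_rot: [-0.0, 1.0, 0.024, -0.0]
force: [0.0, -0.6, -0.5]
grip_width: 0.761
```

Emit:
play_rows(
  motion=[
    [[0,-0.3,0],[0,0,0]],
    [[0,-0.3,0],[0,0,0]],
    [[0,-0.3,0],[0,0,0]],
    [[0,0,0],[0,0,0]],
  ],
)

```text
time_s: 27.28
eef_pos: [521.9, 28.7, 22.8]
ee_rot: [0.0, 1.0, 0.024, 0.0]
force: [-0.4, 0.1, -0.1]
grip_width: 0.761
```

Emit:
play_rows(
  motion=[
    [[0,-0.25,0],[0,0,0]],
    [[0,-0.25,0],[0,0,0]],
    [[0,0,0],[0,0,0]],
  ],
)

```text
time_s: 27.53
eef_pos: [521.9, 29.2, 22.8]
ee_rot: [0.0, 1.0, 0.024, -0.0]
force: [0.3, 1.0, -0.4]
grip_width: 0.764
```

Emit:
play_rows(
  motion=[
    [[0,-0.25,0],[0,0,0]],
    [[0,-0.25,0],[0,0,0]],
    [[0,0,0],[0,0,0]],
  ],
)

```text
time_s: 27.78
eef_pos: [521.8, 29.8, 22.8]
ee_rot: [-0.0, 1.0, 0.024, -0.0]
force: [-0.1, -0.0, -0.2]
grip_width: 0.763
```

Emit:
play_rows(
  motion=[
    [[0,-0.25,0],[0,0,0]],
    [[0,-0.25,0],[0,0,0]],
    [[0,0,0],[0,0,0]],
  ],
)

```text
time_s: 28.03
eef_pos: [521.8, 30.2, 22.8]
ee_rot: [-0.0, 1.0, 0.024, -0.0]
force: [0.0, 0.3, -0.6]
grip_width: 0.765
```

Emit:
play_rows(
  motion=[
    [[0,-0.25,0],[0,0,0]],
    [[0,-0.25,0],[0,0,0]],
    [[0,0,0],[0,0,0]],
  ],
)

```text
time_s: 28.28
eef_pos: [521.9, 30.6, 22.8]
ee_rot: [0.0, 1.0, 0.024, 0.0]
force: [1.0, -1.0, -0.4]
grip_width: 0.763
```

Emit:
play_rows(
  motion=[
    [[0,-0.2,0],[0,0,0]],
    [[0,0,0],[0,0,0]],
  ],
)

```text
time_s: 28.45
eef_pos: [521.8, 30.7, 22.8]
ee_rot: [0.0, 1.0, 0.023, 0.0]
force: [-0.4, -2.8, 1.0]
grip_width: 0.761
```

```bash
python3 -c "
from h import *
for i in range(4):
    s=ctrl.sense(); print(s['eef_pos'].round(2),s['force'].round(2)); ctrl.capture('wrist')
"
```

```text
[521.84  30.66  22.83] [-0.39 -2.83  0.96]
[521.82  30.69  22.81] [-0.41 -2.84  0.66]
[521.84  30.71  22.81] [ 0.35 -2.85  1.17]
[521.84  30.71  22.81] [ 0.78 -2.39 -0.08]
```

Emit:
play_rows(
  motion=[
    [[0,-0.2,0],[0,0,0]],
    [[0,0,0],[0,0,0]],
    [[0,0,0],[0,0,0]],
  ],
)

```text
time_s: 28.9
eef_pos: [521.9, 30.8, 22.8]
ee_rot: [0.0, 1.0, 0.023, 0.0]
force: [0.1, -5.9, -0.6]
grip_width: 0.76
```

Emit:
play_rows(
  motion=[
    [[0,0.05,0],[0,0,0]],
    [[0,0,0],[0,0,0]],
    [[0,0,0],[0,0,0]],
    [[0,0,0],[0,0,0]],
    [[0,0,0],[0,0,0]],
    [[0,0,0],[0,0,0]],
    [[0,0,0],[0,0,0]],
    [[0,0,0],[0,0,0]],
    [[0,0,0],[0,0,0]],
    [[0,0,0],[0,0,0]],
  ],
)

```text
time_s: 29.73
eef_pos: [521.9, 30.8, 22.8]
ee_rot: [0.0, 1.0, 0.024, 0.0]
force: [-0.8, -5.8, -0.6]
grip_width: 0.761
```

Emit:
play_rows(
  motion=[
    [[0,0,0],[0,0,0]],
    [[0,0,0],[0,0,0]],
    [[0,0,0],[0,0,0]],
    [[0,0,0],[0,0,0]],
    [[0,0,0],[0,0,0]],
    [[0,0,0],[0,0,0]],
    [[0,0,0],[0,0,0]],
    [[0,0,0],[0,0,0]],
    [[0,0,0],[0,0,0]],
    [[0,0,0],[0,0,0]],
  ],
)

```text
time_s: 30.57
eef_pos: [521.8, 30.8, 22.8]
ee_rot: [0.0, 1.0, 0.023, 0.0]
force: [-0.0, -5.9, -0.2]
grip_width: 0.755
```

```bash
python3 -c "
from stone import *
x=locate([-19,98,-.01],34)
"
```

```text
t 30.6667 tcp bed [-18.3  69.9] z 22.8 yaw -0.010174608250552955 F [ 0.4 -6.  -0.3]
stone [-1.8889e+01  9.7321e+01 -1.2000e-02] [0.415 0.075]
```

Emit:
play_rows(
  motion=[
    [[0,0.08,0],[0,0,0]],
    [[0,0,0],[0,0,0]],
    [[0,0,0],[0,0,0]],
    [[0,0,0],[0,0,0]],
    [[0,0,0],[0,0,0]],
    [[0,0,0],[0,0,0]],
    [[0,0,0],[0,0,0]],
    [[0,0,0],[0,0,0]],
    [[0,0,0],[0,0,0]],
    [[0,0,0],[0,0,0]],
    [[0,0,0],[0,0,0]],
    [[0,0,0],[0,0,0]],
    [[0,0,0],[0,0,0]],
    [[0,0,0],[0,0,0]],
    [[0,0,0],[0,0,0]],
  ],
)

```text
time_s: 31.92
eef_pos: [521.9, 30.8, 22.8]
ee_rot: [0.0, 1.0, 0.023, 0.0]
force: [-0.8, -5.4, 0.0]
grip_width: 0.759
```

Emit:
play_rows(
  motion=[
    [[0,0.5,0],[0,0,0]],
    [[0,1,0],[0,0,0]],
    [[0,2,0],[0,0,0]],
    [[0,4,0],[0,0,0]],
    [[0,6,0],[0,0,0]],
    [[0,8,0],[0,0,0]],
    [[0,8,0],[0,0,0]],
    [[0,0,0],[0,0,0]],
    [[0,0,-20],[0,0,0]],
    [[0,0,-30],[0,0,0]],
    [[0,0,-30],[0,0,0]],
    [[0,0,-30],[0,0,0]],
    [[0,0,-30],[0,0,0]],
    [[0,0,0],[0,0,0]],
    [[0,0,0],[0,0,0]],
  ],
)

```text
time_s: 33.17
eef_pos: [523.7, 1.3, 164.0]
ee_rot: [0.0, 1.0, 0.023, 0.001]
force: [-0.9, 0.4, -1.0]
grip_width: 0.757
```

```bash
python3 -c "
from stone import *
x=locate([-19,97,-.01],34)
s=ctrl.sense(); 
im=ctrl.capture('wrist'); print([ (np.array(r['position'])*[640,400],r['p']) for r in ctrl.spot_in('wrist','keeper_post')])
im=cv2.copyMakeBorder(im,0,0,0,0,0)
save(im,'p4.png')
a=bed[2]
for th in (0,.1,.2,.3):
  print(th,[fit2.pw(w(bed,(94-90*np.sin(th),59-90*np.cos(th),z))).round() for z in (88,36)])
"
```

```text
t 33.2667 tcp bed [-19.2  40.6] z 161.8 yaw -0.010303011891644905 F [-0.2  0.4 -0.4]
stone [-1.9347e+01  9.8554e+01 -1.9000e-02] [0.45  0.022]
[(array([437.824, 207.68 ]), 0.87), (array([316.096, 127.   ]), 0.22)]
0 [array([468., 302.]), array([442., 270.])]
0.1 [array([456., 302.]), array([433., 270.])]
0.2 [array([444., 300.]), array([423., 269.])]
0.3 [array([433., 298.]), array([414., 267.])]
```

View pics/p4.png

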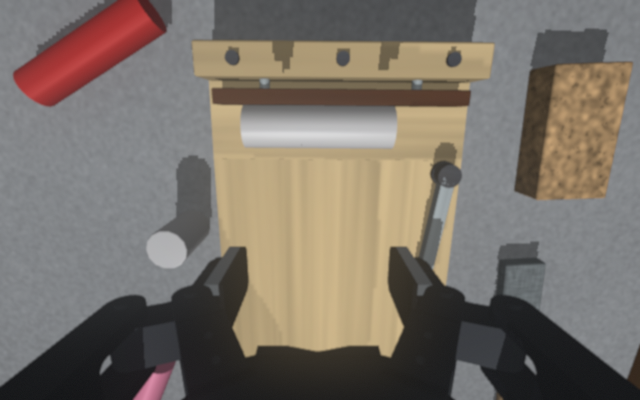

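```bash
python3 -c "
from stone import *
def bxy(X):
    d=X[:2]-bed[:2]; a=bed[2]; return np.round([np.cos(a)*d[0]+np.sin(a)*d[1],-np.sin(a)*d[0]+np.cos(a)*d[1]],1)
s=ctrl.sense(); p=bxy(atz('wrist',(446,175),38,s)); q=bxy(atz('wrist',(431,255),36,s)); print(p,q,np.arctan2(p[0]-q[0],p[1]-q[1]))
s3=dict(eef_pos=[528.4,-85.3,70.3],ee_rot=[0,.79,-.613,0])
o=atz('wrist',(332.8,19.2),88,s3); print('post p3',bxy(o),o)
for c in ((624.46,-67.9),): print('post scene',bxy(np.array(c)))
"
```

```text
[87.7 58.2] [ 81.9 -15.4] 0.07864182468138087
post p3 [ 80.4 -31.9] [626.1858585  -65.23857424  88.        ]
post scene [ 78.5 -34.5]
```

Emit:
play_rows(
  motion=[
    [[20,14.4,0],[0,0,1]],
    [[20.2,14,0],[0,0,1]],
    [[20.4,13.7,0],[0,0,1]],
    [[20.7,13.3,0],[0,0,1]],
    [[20.9,13,0],[0,0,1]],
    [[0,0,0],[0,0,0]],
    [[0,0,20],[0,0,0]],
    [[0,0,20],[0,0,0]],
    [[0,0,10],[0,0,0]],
    [[0,0,0],[0,0,0]],
    [[0,0,0],[0,0,0]],
  ],
  fingers=50,
)

```text
time_s: 34.28
eef_pos: [626.0, -65.5, 112.6]
ee_rot: [-0.0, 1.0, -0.02, -0.001]
force: [-0.2, -0.4, 1.2]
grip_width: 0.585
```

```bash
python3 -c "
from stone import *
s=ctrl.sense(); d=s['eef_pos'][:2]-bed[:2];a=bed[2];R=Ro.from_quat(np.roll(s['ee_rot'],-1)).as_matrix()
print(s['time_s'],s['eef_pos'],'bed',np.cos(a)*d[0]+np.sin(a)*d[1],-np.sin(a)*d[0]+np.cos(a)*d[1],np.arctan2(R[1,0],R[0,0])-a)
x=ctrl.capture('side')[130:230,240:340]; y=ctrl.capture('scene')[160:260,320:420]; 
W=cv2.resize(ctrl.capture('wrist'),(320,200))
f=lambda i:cv2.resize(i,None,fx=2.4,fy=2.4,interpolation=cv2.INTER_CUBIC)
save(np.hstack([f(x),f(y),cv2.copyMakeBorder(W,0,40,0,0,0)]),'p5.png')
"
```

```text
34.2833 [625.99626582 -65.48662616 112.61814796] bed 80.22177682208292 -32.11907211775537 -0.09721700761697524
```

View pics/p5.png

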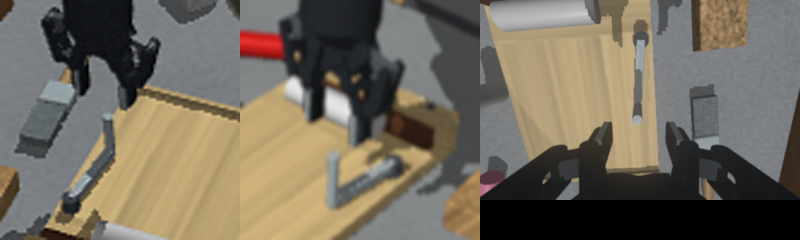

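```bash
python3 -c "
from stone import *
s=ctrl.sense(); im=ctrl.capture('wrist')
q=s['ee_rot'];fit2.s=s; fit2.RT=Ro.from_quat(np.roll(q,-1)).as_matrix()
print('tcp axis at z88 px',fit2.pw([*s['eef_pos'][:2],88]))
g=cv2.cvtColor(im,cv2.COLOR_RGB2HSV)[200:270,280:350]
m=((g[...,1]<60)&(g[...,2]>130)).astype(np.uint8); n,l,st,c=cv2.connectedComponentsWithStats(m); print([(st[i],c[i]+[280,200]) for i in range(1,n) if st[i][4]>15])
R=fit2.RT
for uv in ((314,236),): print((R.T@(atz('wrist',uv,88,s)-s['eef_pos'])).round(1))
"
```

```text
tcp axis at z88 px [318.41413669 238.60143352]
[(array([42,  1,  3, 11, 20], dtype=int32), array([322.85, 205.1 ])), (array([ 24,  30,  22,  20, 326], dtype=int32), array([314.17791411, 239.65030675]))]
[-2.5 -1.6 26.1]
```

Emit:
play_rows(
  motion=[
    [[-2.4,0.5,10],[0,0,0]],
    [[0,0,10],[0,0,0]],
    [[0,0,8],[0,0,0]],
    [[0,0,8],[0,0,0]],
    [[0,0,8],[0,0,0]],
    [[0,0,7],[0,0,0]],
    [[0,0,4],[0,0,0]],
    [[0,0,0],[0,0,0]],
    [[0,0,0],[0,0,0]],
  ],
)

```text
time_s: 35.23
eef_pos: [623.9, -66.1, 57.8]
ee_rot: [-0.0, 1.0, -0.02, -0.0]
force: [0.7, -0.6, -0.3]
grip_width: 0.585
```

Emit:
play_rows(
  motion=[
    [[0,0,0],[0,0,0]],
    [[0,0,0],[0,0,0]],
    [[0,0,0],[0,0,0]],
    [[0,0,0],[0,0,0]],
    [[0,0,0],[0,0,0]],
    [[0,0,0],[0,0,0]],
  ],
  fingers=18,
)

```text
time_s: 35.73
eef_pos: [623.8, -66.1, 57.9]
ee_rot: [0.0, 1.0, -0.02, 0.0]
force: [0.0, 0.5, 0.1]
grip_width: 0.21
```

Emit:
play_rows(
  motion=[
    [[-4.74,-0.12,0],[0,0,3]],
    [[-4.74,-0.12,0],[0,0,3]],
    [[-4.74,-0.12,0],[0,0,3]],
    [[-4.74,-0.12,0],[0,0,3]],
    [[-4.74,-0.12,0],[0,0,3]],
    [[-4.74,-0.12,0],[0,0,3]],
    [[-4.74,-0.12,0],[0,0,3]],
    [[-4.74,-0.12,0],[0,0,3]],
    [[-4.74,-0.12,0],[0,0,3]],
    [[-4.74,-0.12,0],[0,0,3]],
    [[-4.74,-0.12,0],[0,0,3]],
    [[-4.74,-0.12,0],[0,0,3]],
    [[-4.74,-0.12,0],[0,0,3]],
    [[-4.74,-0.12,0],[0,0,3]],
  ],
)

```text
time_s: 36.9
eef_pos: [564.3, -40.4, 58.0]
ee_rot: [-0.0, 0.926, -0.378, 0.0]
force: [0.8, -0.6, -0.1]
grip_width: 0.214
```

```bash
cat > post.py <<'E'
from stone import *
s=ctrl.sense(); im=ctrl.capture('wrist'); R=Ro.from_quat(np.roll(s['ee_rot'],-1)).as_matrix(); fit2.s=s; fit2.RT=R
d=s['eef_pos'][:2]-bed[:2];a=bed[2]
print(s['time_s'],'tcp bed',np.cos(a)*d[0]+np.sin(a)*d[1],-np.sin(a)*d[0]+np.cos(a)*d[1],np.arctan2(R[1,0],R[0,0])-a,s['force'].round(1))
u=fit2.pw([*s['eef_pos'][:2],88]); print('axis px',u); u0=u.astype(int)
g=cv2.cvtColor(im,cv2.COLOR_RGB2HSV)[u0[1]-40:u0[1]+40,u0[0]-40:u0[0]+40]
m=((g[...,1]<60)&(g[...,2]>125)).astype(np.uint8); n,l,st,c=cv2.connectedComponentsWithStats(m)
for i in range(1,n):
    if st[i][4]>60: uv=c[i]+u0-40; print(st[i][2:],uv.round(),'tool',(R.T@(atz('wrist',uv,88,s)-s['eef_pos'])).round(1))
E
python3 post.py
```

```text
36.9 tcp bed 20.25010739430991 -2.9414630428187367 -0.8329858397636433 [ 0.8 -0.6 -0.1]
axis px [319.40291775 290.18562727]
```

Emit:
play_rows(
  motion=[
    [[-4.74,-0.12,0],[0,0,3]],
    [[-4.74,-0.12,0],[0,0,3]],
    [[-4.74,-0.12,0],[0,0,3]],
    [[-4.74,-0.12,0],[0,0,3]],
    [[-4.74,-0.12,0],[0,0,3]],
    [[-4.74,-0.12,0],[0,0,3]],
    [[-4.74,-0.12,0],[0,0,3]],
    [[-4.74,-0.12,0],[0,0,3]],
    [[-4.74,-0.12,0],[0,0,3]],
    [[-4.74,-0.12,0],[0,0,3]],
    [[-4.74,-0.12,0],[0,0,3]],
    [[-4.74,-0.12,0],[0,0,3]],
    [[-4.74,-0.12,0],[0,0,3]],
    [[-4.74,-0.12,0],[0,0,3]],
    [[0,0,0],[0,0,0]],
  ],
)

```text
time_s: 38.2
eef_pos: [537.1, 18.9, 58.0]
ee_rot: [-0.0, 0.73, -0.684, 0.0]
force: [0.0, -0.6, 0.6]
grip_width: 0.208
```

```bash
python3 -c "
from stone import *
import fit2
s=ctrl.sense(); d=s['eef_pos'][:2]-bed[:2];a=bed[2];R=Ro.from_quat(np.roll(s['ee_rot'],-1)).as_matrix()
print(s['time_s'],s['eef_pos'],'bed',np.cos(a)*d[0]+np.sin(a)*d[1],-np.sin(a)*d[0]+np.cos(a)*d[1],np.arctan2(R[1,0],R[0,0])-a,s['force'].round(1))
x=ctrl.capture('side')[150:270,240:360]; y=ctrl.capture('scene')[160:280,290:410]; W=cv2.resize(ctrl.capture('wrist')[100:340,140:500],(300,200))
f=lambda i:cv2.resize(i,None,fx=2,fy=2,interpolation=cv2.INTER_CUBIC)
save(np.hstack([f(x),f(y),cv2.copyMakeBorder(W,0,40,0,0,0)]),'p6.png')
"
```

```text
38.2 [537.13172736  18.94858355  57.95004704] bed -3.696271422507447 58.462162009111964 -1.5635202582442516 [ 0.  -0.6  0.6]
```

View pics/p6.png

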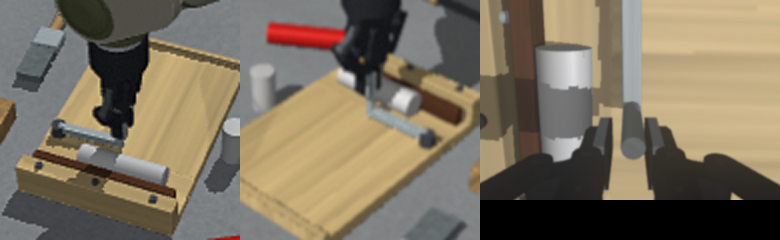

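Emit:
play_rows(
  motion=[
    [[1.5,0,0],[0,0,0]],
    [[0,0,0],[0,0,0]],
    [[0,0,-5],[0,0,0]],
    [[0,0,-10],[0,0,0]],
    [[0,0,-20],[0,0,0]],
    [[0,0,-30],[0,0,0]],
    [[0,0,-35],[0,0,0]],
    [[0,0,-35],[0,0,0]],
    [[0,0,-35],[0,0,0]],
    [[20,0,0],[0,0,0]],
    [[20,0,0],[0,0,0]],
    [[20,0,0],[0,0,0]],
    [[0,0,0],[0,0,0]],
    [[0,0,0],[0,0,0]],
  ],
)

```text
time_s: 39.52
eef_pos: [540.9, -43.3, 228.5]
ee_rot: [-0.0, 0.729, -0.684, 0.0]
force: [-0.0, -0.4, 0.1]
grip_width: 0.209
```

```bash
python3 -c "
from stone import *
locate([-19,98,-.01],34)
s=ctrl.sense(); print(s['time_s'],s['eef_pos'])
x=ctrl.capture('side')[150:270,240:360]; W=ctrl.capture('wrist')
save(np.hstack([cv2.copyMakeBorder(cv2.resize(x,(160*2,320),interpolation=cv2.INTER_CUBIC),0,0,0,0,0),cv2.resize(W,(480,300))[:300] if 0 else cv2.copyMakeBorder(cv2.resize(W,(480,300)),0,20,0,0,0)]),'p7.png')
"
```

```text
t 39.6167 tcp bed [-3.5 -2.9] z 228.3 yaw -1.563016057536738 F [-0.   0.   0.1]
stone [-1.9703e+01  1.0064e+02 -1.2000e-02] [0.508 0.039]
39.6167 [540.86884429 -42.2587693  228.25229114]
```

View pics/p7.png

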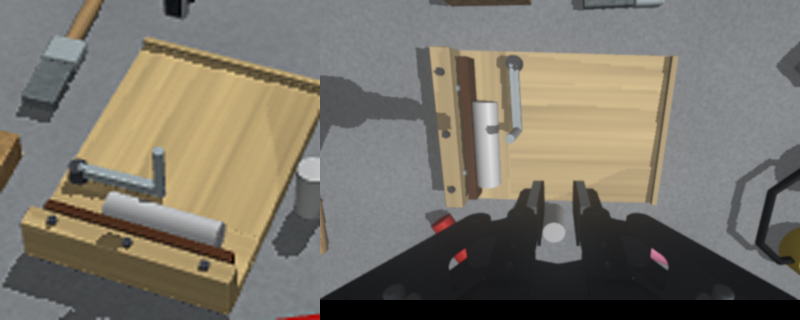

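```bash
python3 -c "
from h import *
print(ctrl.finish_job())"
```

```text
the job is handed in; nothing more can be done
None
```

The stone lies flush against the stop strip, the keeper is fully across behind it, and I handed the job in at about 40 s of the 64 s allowed.

- **Squaring:** The stone started about 0.18 rad askew, and a plain push rolled it off at that angle. I straddled it loosely with the fingers and turned it square without lifting or gripping it.
- **Rolling:** I then pushed it with two fingers at no more than about 25 mm/s until it ran down the dip to the strip by itself.
- **Pressing:** I felt the contact and held it there for about 3 s. The force was 5.4–6.0 N, a little over the 5 N asked, and no reading went above 6 N.
- **Keeper:** After backing off, I swung the keeper across with the fingers loosely round its post, then lifted clear.

**Last checks:**
- In the final pictures the stone touches the strip and the keeper is parallel to it, at about 1.55 rad.
- The arm is clear of everything, and I saw no bystander moved in the pictures. I did not measure their positions.
- The stone's fitted yaw was −0.01 to −0.02 rad, which is within the error of the fit.

**Disagreements:**
- The stone's distance along the bed came out at 97 to 101 mm, depending on the view.
- The keeper's pin looked about 5 mm off its stated position in my bed frame, so I used the measured position for the swing.
- The stone ended about 19 mm to the −x side of the bed's middle. It drifted about 5 mm while rolling askew and was about 14 mm off by my first fit.

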